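Level the cabinet's lower shelf and keep the level pressed

TASK

Lay the spirit level upright along the middle of the oak shelf, then turn the levelling foot's wing knob until the bubble sits between its lines while you push down on the level (the shelf floats on a spring: the bubble reads true only with the shelf pressed onto its foot). Finish holding: the program ends with the gripper still gently pressing the level on the shelf, about 10 N, bubble centred. Leave the other things alone.

Things in the scene. Friction and masses are not known exactly. Their poses are not given: they have to be found in the camera images.
- level: Aluminium spirit level, a bar 200 (x) x 24 (y) x 38 mm (z, up), rubber end caps, 0.25 kg; origin under its centre. In the middle of its top: a green vial strip with a white bubble and two black lines 10 mm either side of the middle. Starts upright on the table at the robot's left. Grip it across the 24 mm. Either end may face the foot.
- bubble (a joint): Position (m) of the white bubble's centre along the level's +x; 0 is centred. The bubble is 14 mm long, so it is between the lines within +-0.003. It goes to the higher end, 0.23 m per rad of slope (4 mm per degree), stops at +-0.014, settles in about 1 s.
- shelf: Oak shelf board 130 (x) x 335 (y) x 15 mm; origin at the middle of its top face, about 69 mm above the table (within 8 mm, by its slope). Hinged at its +y end (robot's left), on the levelling foot at its -y end. Its cradle is fixed, turned up to 0.2 rad. At the start, pressed down, the foot end is always too low.
- float (a joint): Angle (rad) by which a spring holds the shelf's foot end up off the foot: 0.03 left alone, even with the level lying on it; 0 when the shelf is pressed down on its foot. A push on the level of 3 N (near its foot end) to 10 N (near its hinge end) brings it to 0, a firm stop.
- foot (a joint): Turn (rad) of the levelling foot's wing knob, clockwise seen from above; range 0 to 2.6, starts at 0 to 0.45, stays where it is left (friction 0.12 N m). Clockwise raises the shelf's foot end by 0.03 rad of slope per rad. The setting that levels the pressed shelf varies, 1.1 to 2.1.
- foot_grip (a point): On the upright axis of the wing knob, at the height to grip, 123 mm above the table, 195 mm from the shelf's middle beyond its -y end; turns with the knob. The wing is steel, 44 mm long (point x), 12 mm thick (point y: grip across this), from 15 mm below to 11 mm above this point. The foot's steel housing, 60 x 50 mm, ends 21 mm below it.
- jar: Bystander: lidded white ceramic jar, 90 mm wide, 112 mm high; origin under its centre.
- coin_tin: Bystander: stainless steel coin tin, 75 mm wide, 42 mm high; origin under its centre.
- flashlight: Bystander: black plastic mini flashlight lying down, 90 mm long; origin under its middle.
- screwdriver: Bystander: screwdriver lying on the table.
- key_bowl: Bystander: ceramic bowl 110 mm wide, 40 mm high; origin under its centre.
- bead_ring: Bystander: dark wooden ring lying flat, 84 mm wide, 10 mm high.
- screw_box: Bystander: closed cardboard box 70 x 50 x 28 mm; origin under its centre.

How it is judged:
By the outcome, as a careful person would: the job done as asked, in the order asked, and still so for the second after the job is handed in, while the arm keeps its last pose, push and grip.
It also fails if it takes over 72 s, if anything falls off the work surface, if the arm or the gripper's body presses on something with over 40 N, if the wrist force passes 120 N, or if a joint passes its speed limit or range.

ROBOT

A 6-joint arm with a two-finger parallel gripper is mounted at the origin on the work surface. World frame = base frame: x ahead of the robot, y to its left, z up, the work surface at z = 0. Lengths are in m, angles in degrees, forces in N, time in s.
With the tool pointing down it reaches from about 0.425 to 0.95 m from the base axis. Payload 14.7 kg.
Tool frame: the origin (TCP) lies at the very end of the fingers, on their centre line; the grasp point (between the pads) lies 19 mm behind it; z points along the fingers, y is the line along which they close (so a half turn about z gives the same grasp; the last joint's range is limited). The gripper opens to 85 mm and grips with 20 to 120 N. Pads are 22 mm wide; open, the fingers measure 114 mm over their backs; the gripper's body (76 mm by 85 mm) begins 54 mm behind the grasp point. The pads swing forward as they close: fully open they stand 13 mm farther back than shut.
Start: joints at [-70.222, 27.513, 91.461, -0, 61.026, -2.67], TCP at [0.248, -0.601, 0.231] pointing down, gripper open.
Joint ranges: [-157.49, 157.49], [-46.99, 117.5], [13.45, 153.17], [-89.5, 269.5], [5.16, 153.95], [-167.48, 167.48]. Speed limits (degrees/s): [108.29, 108.29, 136.94, 172.46, 172.46, 172.46].

INTERFACE

Orientations are given as a 3x3 rotation matrix whose columns are the frame's x, y, z axes.
In Python, from station import get_state, read_camera, camera_params, job_done gives the robot as it stands.
- The arm moves only by the tool apply_moves, never from a script. Its argument "rows" is a list that holds one entry, the list of rows, each a list of 4 numbers: the shift along the tool's x, y, z in units of 40 mm (1.0 is 40 mm), then the turn about the tool's z in degrees. In form: [[[x, y, z, roll], ...]]. A call has exactly 8 rows; each row shifts and turns the commanded pose from where the row before left it, along the tool's axes as they then stand; what a row does not reach is not made up. A row lasts 1/12 s, in which the tool goes at most 41.7 mm and 7.16 degrees, less where a joint would pass 70% of its speed; a pose out of reach is approached as far as the arm can. A call is refused whole if a number of a shift passes 1 or a number of a turn 7.16, either way. A call with a gripper value outside its range is refused whole. "fingers" is the closure, from -1 (fully open) to 1 (shut), set as the call begins (left out, the last holds). The fingers move at their own pace and stop on an object; "squeeze" is the grip in N (left out, the last holds). Time passes only in rows, so rows that do not move let the fingers close, or fill a call up. It gives the time, the measured TCP pose, the force, the opening and the grip force at its end, in the units of the state.
- get_state(): the state, without advancing time (a new reading comes with each control period).
- read_camera(name): name is "scene" or "top" or "wrist"; returns the picture (384x512x3 uint8, red, green, blue); there is no depth.
- camera_params(name): a dict with "mtx" (3x3 intrinsics, pixels), "k1" (the pictures are not rectified: a ray, as slopes to the right and down, at radius r is drawn at 1 + k1 r^2 times it, then the intrinsics apply), "extrinsics" (4x4, takes a point from world to camera coordinates); the wrist camera has in their place "hand_eye" (4x4, takes a point from camera to tool coordinates, whose origin is the TCP and whose axes are the flange's). Camera axes: x right, y down, z forward; pixel columns grow to the right and rows downward; lengths in m; the calibration is good to about 2 mm. A picture is of the moment at which its call begins: read the wrist's pose just before it. camera_params takes no time and is no camera call.
- job_done(): hands the job in; it is judged then, once.
The state is a dict: "time": time; "qpos": joint angles; "joint_vel": joint speeds; "joint_efforts": joint torques, N m; "eef_pos": TCP position; "tcp_rot": TCP orientation; "contact_force": force on the tool from outside, world axes, zero at the start; "moment": the same for the moment, N m; "width": opening from 0.0 (shut) to 1.0 (fully open); "grasp_force": force on a finger pad.
Only numpy, scipy, OpenCV 4.12 (cv2) and the standard library are available. Lean on these libraries where they do the work, as an engineer would, in place of code of your own. Each camera call takes 0.05 s, during which the arm holds its last target. There are 200 camera calls.

## Working session

There is one attempt and no reset: what is moved stays moved. The work goes in short steps, Python scripts to look and compute and a tool call to move; the robot and the scene stay as the last step left them, time stands still between calls to the robot, and variables do not carry over. Pictures are saved under pics/ and viewed, at most 10 in all, crops included, and the job is handed in when it is done.

Besides the shell and the picture viewer there is one more tool, called after "Call:" as name([rows], argument=value, ...), one row to a line, values as JSON. apply_moves: Moves the arm, as the interface text tells. Its arguments: {"type":"object","properties":{"rows":{"type":"array"},"fingers":{"type":"number"},"squeeze":{"type":"number"}},"required":["rows"]}

```bash
mkdir -p pics; ls; python3 - <<'E'
from station import *
import cv2,numpy as np
np.set_printoptions(precision=4,suppress=True)
s=get_state();print({k:np.round(v,4).tolist() for k,v in s.items()})
for n in("scene","top","wrist"):
    p=camera_params(n);print(n,p)
    im=read_camera(n);cv2.imwrite(f"pics/{n}0.png",im[:,:,::-1])
E
```

```text
pics
{'time': 0.0, 'qpos': [-70.2213, 27.5495, 91.4944, -0.0, 61.0266, -2.671], 'joint_vel': [-0.0521, -0.1652, -0.0297, 0.0795, -0.0001, 0.015], 'joint_efforts': [-0.0008, -95.0659, -43.0192, -0.0004, 0.0121, 0.0], 'eef_pos': [0.2481, -0.6003, 0.2307], 'tcp_rot': [[0.9242, 0.3819, -0.0004], [0.3819, -0.9242, 0.0012], [0.0001, -0.0012, -1.0]], 'contact_force': [-0.1089, -0.0849, -0.4066], 'moment': [-0.0213, 0.0147, 0.0165], 'grasp_force': 0.0, 'width': 1.0008}
scene {'mtx': array([[371.2994,   0.    , 252.7184],
       [  0.    , 371.2994, 194.8621],
       [  0.    ,   0.    ,   1.    ]]), 'k1': -0.07573920078554558, 'extrinsics': array([[ 0.4346,  0.9006,  0.0017, -0.2955],
       [ 0.7888, -0.3797, -0.4832, -0.4113],
       [-0.4346,  0.2114, -0.8755,  1.7363],
       [ 0.    ,  0.    ,  0.    ,  1.    ]])}
top {'mtx': array([[350.7263,   0.    , 257.9689],
       [  0.    , 350.7263, 188.6337],
       [  0.    ,   0.    ,   1.    ]]), 'k1': 0.035958295928887926, 'extrinsics': array([[ 0.0125, -0.9997,  0.0217,  0.006 ],
       [-0.9962, -0.0143, -0.0864,  0.5842],
       [ 0.0867, -0.0206, -0.996 ,  1.216 ],
       [ 0.    ,  0.    ,  0.    ,  1.    ]])}
wrist {'mtx': array([[317.4401,   0.    , 255.2818],
       [  0.    , 317.4401, 190.8949],
       [  0.    ,   0.    ,   1.    ]]), 'k1': -0.08136303195533273, 'hand_eye': array([[-0.0001, -0.9589, -0.2838,  0.071 ],
       [ 1.    , -0.0001, -0.    , -0.0001],
       [ 0.    , -0.2838,  0.9589, -0.1411],
       [ 0.    ,  0.    ,  0.    ,  1.    ]])}
```

View pics/scene0.png

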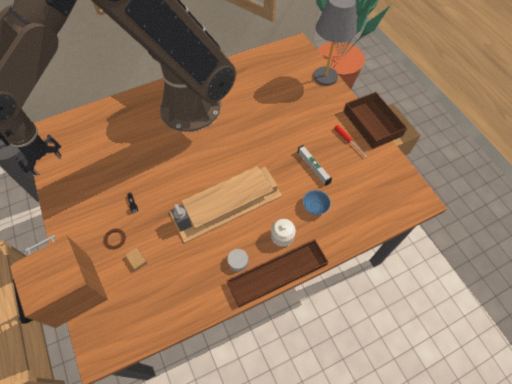

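View pics/top0.png

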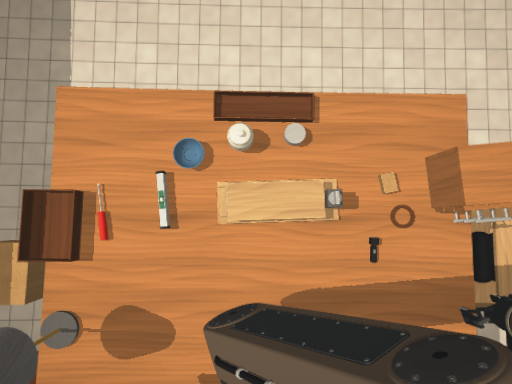

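The scene view shows the level (314,165), shelf (232,200) and knob (180,215). The top view shows the level upright at (163,199), the shelf at about (278,200) and the knob at (335,197). I'll zoom in for detail.

```bash
python3 - <<'E'
import cv2,numpy as np
a=cv2.imread("pics/top0.png")[165:240,150:350];b=cv2.imread("pics/scene0.png")[140:245,160:340]
a=cv2.resize(a,(800,300),interpolation=cv2.INTER_CUBIC);b=cv2.resize(b,(514,300),interpolation=cv2.INTER_CUBIC)
o=np.zeros((600,800,3),np.uint8);o[:300]=a;o[300:,:514]=b
cv2.imwrite("pics/zoom.png",o)
E
cat > h.py <<'E'
from station import *
import cv2,numpy as np
np.set_printoptions(precision=4,suppress=True)
def cam(n,s=None):
    p=camera_params(n)
    if n!="wrist": return p["mtx"],p["k1"],np.linalg.inv(p["extrinsics"])
    s=s or get_state();T=np.eye(4);T[:3,:3]=s["tcp_rot"];T[:3,3]=s["eef_pos"]
    return p["mtx"],p["k1"],T@p["hand_eye"]
def ray(c,uv):
    K,k,T=c
    x=cv2.undistortPoints(np.array([[uv]],float),K,np.array([k,0,0,0.]))[0,0]
    d=T[:3,:3]@np.array([*x,1]);return T[:3,3],d/np.linalg.norm(d)
def plane(c,uv,z):
    o,d=ray(c,uv);return o+d*(z-o[2])/d[2]
def tri(rs):
    A=sum(np.eye(3)-np.outer(d,d) for o,d in rs);b=sum((np.eye(3)-np.outer(d,d))@o for o,d in rs)
    return np.linalg.solve(A,b)
def proj(c,P):
    K,k,T=c;M=np.linalg.inv(T);r,_=cv2.Rodrigues(M[:3,:3])
    return cv2.projectPoints(np.array([P],float),r,M[:3,3],K,np.array([k,0,0,0.]))[0][0,0]
E
```

```text
(no output)
```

View pics/zoom.png

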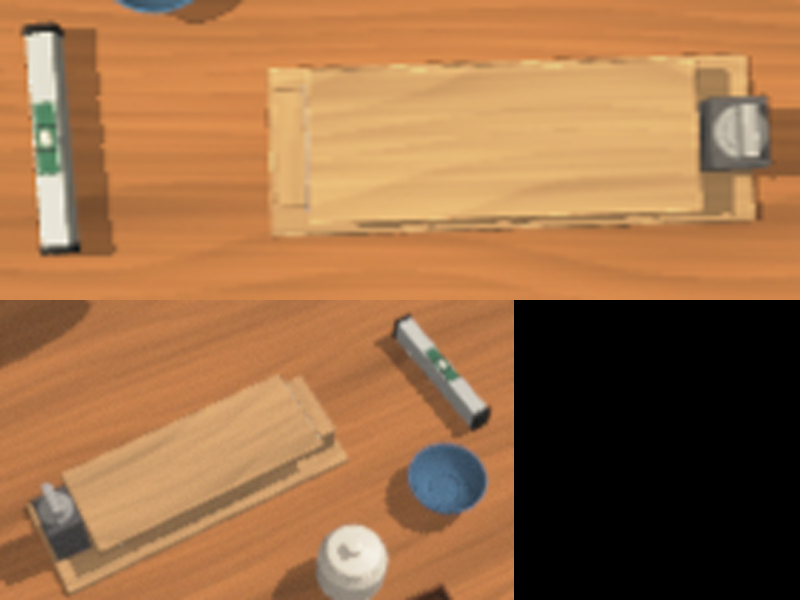

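The zoom shows the shelf top (zoom corners (308,72), (696,66), (702,212), (310,222)), the hinge rail at its left end, the wing knob at (742,130) lying roughly along x, and the level with its bubble near the middle of the green.

```bash
python3 - <<'E'
from h import *
t=cam("top");s=cam("scene")
I={n:cv2.imread(f"pics/{n}0.png") for n in("top","scene")}
def blob(n,box,lo,hi):
    x0,y0,x1,y1=box;h=cv2.cvtColor(I[n][y0:y1,x0:x1],cv2.COLOR_BGR2HSV)
    m=cv2.inRange(h,lo,hi);k,l,st,c=cv2.connectedComponentsWithStats(m);i=1+np.argmax(st[1:,4])
    return np.argwhere(l==i)[:,::-1]+[x0,y0]
g=[]
for n,b in(("top",(150,165,180,235)),("scene",(290,140,340,190))):
    p=blob(n,b,(50,60,40),(90,255,255));(c,_,_)=cv2.minAreaRect(p.astype(np.float32));print(n,c,len(p));g.append(c)
V=tri([ray(t,g[0]),ray(s,g[1])]);print("vial",V,proj(t,V)-g[0])
# level white body axis in top
Z=lambda x,y:(150+(x+.5)/4-.5,165+(y+.5)/4-.5)
S=lambda x,y:(160+(x+.5)/514*180-.5,140+(y-300+.5)/300*105-.5)
for nm,a,b in(("capA",Z(43,30),S(480,412)),("capB",Z(59,248),S(404,324))):
    P=plane(t,a,.038);print(nm,P,plane(s,b,.038))
for nm,a,b in(("hx",Z(308,70),S(325,433)),("h-",Z(310,222),S(283,377)),("fx",Z(696,66),S(103,550)),("f-",Z(702,212),S(63,472))):
    P=tri([ray(t,a),ray(s,b)]);print(nm,P,proj(t,P)-a,plane(t,a,.069))
P=tri([ray(t,Z(742,130)),ray(s,S(52,497))]);print("knob",P,proj(t,P)-Z(742,130),plane(t,Z(742,130),.134))
E
```

```text
top (161.0, 195.0) 32
scene (311.5, 159.00001525878906) 11
vial [0.5506 0.3313 0.0885] [1.752  0.6503]
capA [0.6358 0.355  0.038 ] [0.6356 0.3597 0.038 ]
capB [0.4472 0.3344 0.038 ] [0.4547 0.3376 0.038 ]
hx [0.5993 0.123  0.0979] [-0.9196 -0.3954] [0.601  0.1219 0.069 ]
h- [0.4735 0.122  0.0618] [-1.1453 -0.4895] [0.472  0.1176 0.069 ]
fx [ 0.6118 -0.2069  0.0629] [-1.3097 -0.5425] [ 0.6093 -0.2102  0.069 ]
f- [ 0.4858 -0.212   0.069 ] [-0.809  -0.3455] [ 0.4847 -0.2148  0.069 ]
knob [ 0.5505 -0.2358  0.13  ] [0.3665 0.146 ] [ 0.5507 -0.2336  0.134 ]
```

Shelf middle is about (0.542,-0.045) with 1.8° yaw, level about (0.543,0.346) at 6.4°, and knob about (0.549,-0.237). I'm going over the shelf, then to the level, looking with the wrist camera.

Call:
apply_moves([
  [[0.63,-0.415,-0.08,0],[0.63,-0.415,-0.08,0],[0.63,-0.415,-0.08,0],[0.63,-0.415,-0.08,0],[0.63,-0.415,-0.08,0],[0.63,-0.415,-0.08,0],[0.63,-0.415,-0.08,0],[0.63,-0.415,-0.08,0]],
], fingers=-1)

```text
time: 0.82
eef_pos: [0.3843, -0.3996, 0.2569]
tcp_rot: [[0.924, 0.382, -0.0], [0.382, -0.924, 0.0], [-0.0, -0.0, -1.0]]
contact_force: [0.2, 0.1, 0.2]
width: 0.998
grasp_force: 0.0
```

Call:
apply_moves([
  [[0.63,-0.415,-0.08,0],[0.63,-0.415,-0.08,0],[0.63,-0.415,-0.08,0],[0.63,-0.415,-0.08,0],[0.63,-0.415,-0.08,0],[0.63,-0.415,-0.08,0],[0.63,-0.415,-0.08,0],[0.63,-0.415,-0.08,0]],
])

```text
time: 1.48
eef_pos: [0.52, -0.1999, 0.2826]
tcp_rot: [[0.924, 0.382, -0.0], [0.382, -0.924, 0.0], [-0.0, -0.0, -1.0]]
contact_force: [0.7, -0.9, -0.1]
width: 1.0
grasp_force: 0.0
```

Call:
apply_moves([
  [[0,0,0,4],[0,0,0,4],[0,0,0,4],[0,0,0,4],[0,0,0,0],[0,0,0,0],[0,0,0,0],[0,0,0,0]],
])

```text
time: 2.15
eef_pos: [0.5194, -0.2014, 0.2825]
tcp_rot: [[0.993, 0.114, -0.0], [0.114, -0.993, 0.0], [-0.0, -0.0, -1.0]]
contact_force: [-0.8, -0.0, -0.3]
width: 1.001
grasp_force: 0.0
```

```bash
cat >> h.py <<'E'
import pickle
def snap(f):
    s=get_state();im=read_camera("wrist")[:,:,::-1].copy();cv2.imwrite(f"pics/{f}.png",im);pickle.dump(s,open(f"pics/{f}.pkl","wb"));return s,im
def load(f): 
    s=pickle.load(open(f"pics/{f}.pkl","rb"));return cam("wrist",s),cv2.imread(f"pics/{f}.png")
E
python3 -c "
from h import *
snap('w1')"
```

Call:
apply_moves([
  [[0.06,-0.55,0,0],[0.06,-0.55,0,0],[0.06,-0.55,0,0],[0.06,-0.55,0,0],[0.06,-0.55,0,0],[0.06,-0.55,0,0],[0.06,-0.55,0,0],[0.06,-0.55,0,0]],
])

```text
time: 2.87
eef_pos: [0.5186, -0.0233, 0.2826]
tcp_rot: [[0.994, 0.113, 0.0], [0.113, -0.994, 0.0], [0.0, 0.0, -1.0]]
contact_force: [0.2, 0.7, -0.3]
width: 0.999
grasp_force: 0.0
```

```bash
python3 -c "
from h import *
snap('w2')"
```

Call:
apply_moves([
  [[0.11,-0.9,0,0],[0.11,-0.9,0,0],[0.11,-0.9,0,0],[0.11,-0.9,0,0],[0.11,-0.9,0,0],[0.11,-0.9,0,0],[0.11,-0.9,0,0],[0.11,-0.9,0,0]],
])

```text
time: 3.58
eef_pos: [0.5211, 0.2677, 0.2826]
tcp_rot: [[0.994, 0.113, 0.0], [0.113, -0.994, 0.0], [0.0, -0.0, -1.0]]
contact_force: [0.7, 0.2, -0.7]
width: 0.998
grasp_force: 0.0
```

```bash
python3 -c "
from h import *
snap('w3')
a=[load(f)[1] for f in('w1','w2')]
o=np.zeros((600,800,3),np.uint8);o[:300,:400]=cv2.resize(a[0],(400,300));o[:300,400:]=cv2.resize(a[1],(400,300));o[300:,:400]=cv2.resize(load('w3')[1],(400,300))
cv2.imwrite('pics/w123.png',o)"
```

```text
(no output)
```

View pics/w123.png

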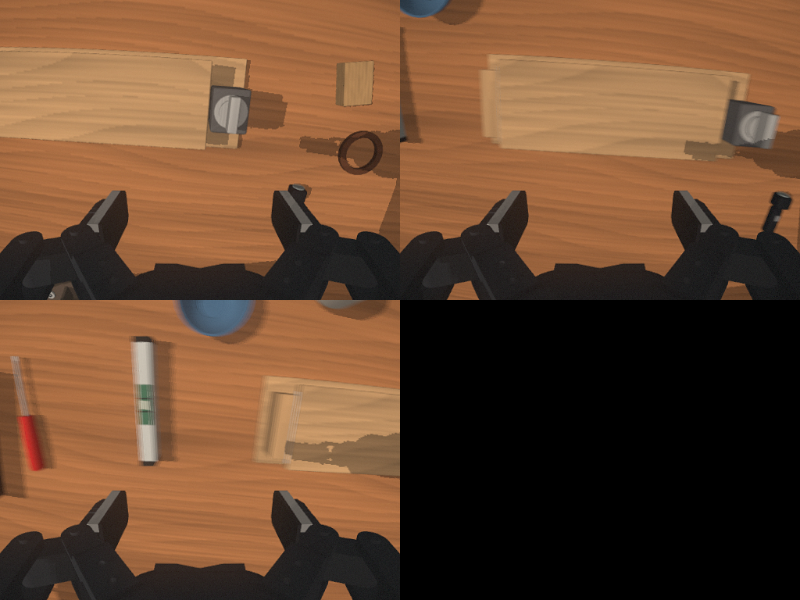

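The views show the knob at (231,113) in tile 1 and the level at (145,402) in tile 3, but frames 2 and 3 are motion-blurred. I'm retaking from rest, from two positions.

```bash
python3 -c "
from h import *
snap('w4')"
```

Call:
apply_moves([
  [[0.05,-0.45,0,0],[0.05,-0.45,0,0],[0.05,-0.45,0,0],[0.05,-0.45,0,0],[0,0,0,0],[0,0,0,0],[0,0,0,0],[0,0,0,0]],
])

```text
time: 4.35
eef_pos: [0.5213, 0.3374, 0.2825]
tcp_rot: [[0.994, 0.112, -0.0], [0.112, -0.994, -0.0], [-0.0, 0.0, -1.0]]
contact_force: [-0.4, -0.6, 0.1]
width: 1.0
grasp_force: 0.0
```

```bash
cat > m.py <<'E'
from h import *
def level(f):
    c,I=load(f);h=cv2.cvtColor(I,cv2.COLOR_BGR2HSV)
    m=cv2.inRange(h,(0,0,130),(180,50,255))|cv2.inRange(h,(50,60,40),(95,255,255))
    m[250:]=0
    m=cv2.morphologyEx(m,cv2.MORPH_CLOSE,np.ones((7,7)))
    k,l,st,ce=cv2.connectedComponentsWithStats(m)
    g=cv2.inRange(h,(50,60,40),(95,255,255))
    i=max(range(1,k),key=lambda i:(g[l==i]>0).sum())
    p=np.argwhere(l==i)[:,::-1].astype(np.float32)
    r=cv2.minAreaRect(p);b=cv2.boxPoints(r);gp=np.argwhere((g>0)&(l==i))[:,::-1].astype(np.float32)
    gr=cv2.minAreaRect(gp)
    print(f,r,gr);
    e=sorted(b.tolist(),key=lambda q:q[1]);return c,gr[0],(np.mean(e[:2],0),np.mean(e[2:],0))
if __name__=="__main__":
    snap('w5')
    A=level('w4');B=level('w5')
    print("vial",tri([ray(A[0],A[1]),ray(B[0],B[1])]))
    for i in(0,1): print("end",tri([ray(A[0],A[2][i]),ray(B[0],B[2][i])]))
    for X in(A,B):
        P=[plane(X[0],q,.038) for q in(X[2][0],X[2][1],X[1])];d=P[0]-P[1];print(*P,np.degrees(np.arctan2(d[1],d[0])),np.linalg.norm(d))
    s=get_state();print(s["eef_pos"])
    c,I=load('w1')
    for z in(.123,.134): print(plane(c,(231*1.28,113*1.28),z))
    o=cv2.resize(I[95:190,250:340],None,fx=6,fy=6,interpolation=cv2.INTER_CUBIC);cv2.imwrite("pics/knob.png",o)
E
python3 m.py
```

```text
w4 ((195.22193908691406, 130.93890380859375), (153.0088653564453, 19.625484466552734), 87.1375961303711) ((194.85279846191406, 134.9827880859375), (50.574012756347656, 13.642315864562988), 87.20729064941406)
w5 ((245.5, 136.5), (151.0, 19.0), 90.0) ((246.04544067382812, 140.49896240234375), (49.305450439453125, 13.20113754272461), 88.69805145263672)
vial [0.5397 0.3506 0.0323]
end [0.632  0.3609 0.0337]
end [0.4408 0.3415 0.0172]
[0.6318 0.36   0.038 ] [0.4483 0.3384 0.038 ] [0.5403 0.3496 0.038 ] 6.729564976800361 0.18484527212700022
[0.6312 0.3607 0.038 ] [0.4487 0.3416 0.038 ] [0.5405 0.3505 0.038 ] 5.9692602635977945 0.18347958672471917
[0.5214 0.3374 0.2826]
[ 0.5515 -0.2365  0.123 ]
[ 0.5529 -0.235   0.134 ]
```

View pics/knob.png

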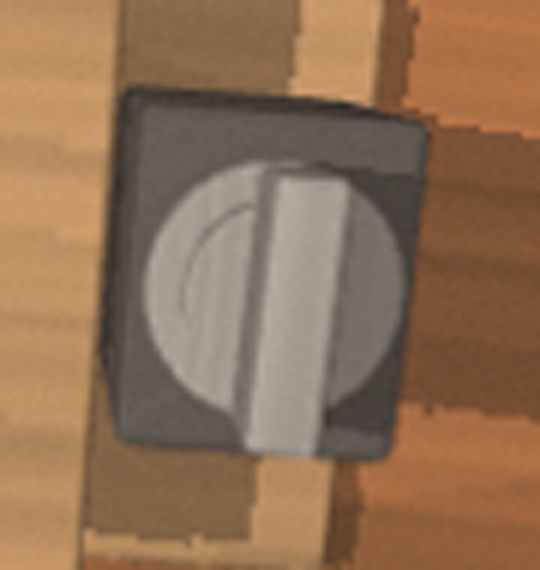

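The knob crop shows the wing's top face from (312,175) to (281,450) in crop pixels, centred at (297,313). The level is centred at (0.540,0.350) at 6.3°, and its measured height of 32–38 mm fits. I'll descend and grip.

Call:
apply_moves([
  [[0.25,-0.12,0.4,0],[0.25,-0.13,0.7,0],[0,0,0.9,0],[0,0,0.9,0],[0,0,0.9,0],[0,0,0.9,0],[0,0,0.7,0],[0,0,0.4,0]],
])

```text
time: 5.07
eef_pos: [0.5386, 0.3489, 0.0472]
tcp_rot: [[0.994, 0.112, -0.003], [0.112, -0.994, -0.002], [-0.003, 0.002, -1.0]]
contact_force: [-0.0, -1.0, -0.3]
width: 1.0
grasp_force: 0.0
```

Call:
apply_moves([
  [[0,0,0.4,0],[0,0,0.3,0],[0,0,0.22,0],[0,0,0,0],[0,0,0,0],[0,0,0,0],[0,0,0,0],[0,0,0,0]],
])

```text
time: 5.73
eef_pos: [0.5405, 0.3508, 0.0146]
tcp_rot: [[0.994, 0.112, 0.001], [0.112, -0.994, 0.001], [0.001, -0.001, -1.0]]
contact_force: [-0.1, 0.1, -0.5]
width: 1.0
grasp_force: 0.0
```

Call:
apply_moves([
  [[0,0,0,0],[0,0,0,0],[0,0,0,0],[0,0,0,0],[0,0,0,0],[0,0,0,0],[0,0,0,0],[0,0,0,0]],
], fingers=1, squeeze=40)

```text
time: 6.4
eef_pos: [0.5401, 0.3506, 0.0138]
tcp_rot: [[0.994, 0.112, 0.0], [0.112, -0.994, 0.0], [0.0, -0.0, -1.0]]
contact_force: [-0.1, 0.5, 4.2]
width: 0.273
grasp_force: 40.1
```

```bash
python3 - <<'E'
from h import *
s=get_state();print(s["width"],s["grasp_force"],s["contact_force"])
c,_=load('w1')
Z=lambda x,y:(250+(x+.5)/6-.5,95+(y+.5)/6-.5)
a=plane(c,Z(312,175),.134);b=plane(c,Z(281,450),.134);d=a-b
K=(a+b)/2;print(a,b,K,np.linalg.norm(d),np.degrees(np.arctan2(d[1],d[0])))
t=cam("top");print("tri",tri([ray(t,(335.1,197.1)),ray(c,Z(297,313))]))
# shelf edges in w1,w2 and top: green-free oak; foot-end edge corners in w1 (crop px)
I=load('w1')[1]
print([plane(c,Z(*q),.069) for q in((118,10),(85,560))])
E
```

```text
0.2728781795831091 40.11518061161041 [-0.0786  0.5305  4.1713]
[ 0.5722 -0.2375  0.134 ] [ 0.5298 -0.2391  0.134 ] [ 0.551  -0.2383  0.134 ] 0.04237272537604041 2.1614034801012014
tri [ 0.5507 -0.2382  0.1228]
[array([ 0.5931, -0.2083,  0.069 ]), array([ 0.4904, -0.2148,  0.069 ])]
```

Call:
apply_moves([
  [[0,0,-0.2,0],[0,0,-0.5,0],[0,0,-0.7,0],[0,0,-0.7,0],[0,0,-0.7,0],[0,0,-0.6,0],[0,0,-0.4,0],[0,0,-0.2,0]],
])

```text
time: 7.07
eef_pos: [0.5408, 0.3509, 0.1766]
tcp_rot: [[0.994, 0.112, 0.003], [0.112, -0.994, 0.001], [0.003, -0.001, -1.0]]
contact_force: [0.1, -0.3, -2.5]
width: 0.275
grasp_force: 39.6
```

```bash
python3 - <<'E'
from h import *
s=get_state();print(s["width"],s["grasp_force"],s["contact_force"],s["eef_pos"])
a=load('w1')[1][40:210,0:330];b=load('w4')[1][70:240,290:512]
o=np.hstack([cv2.resize(a,(660,340)),np.zeros((340,140,3),np.uint8)])
o2=np.hstack([cv2.resize(b,(339,260)),np.zeros((260,461,3),np.uint8)])
cv2.imwrite("pics/sh.png",np.vstack([o,o2]))
E
```

```text
0.2754216126214329 39.628127217292786 [ 0.0854 -0.2787 -2.5333] [0.5408 0.3509 0.1766]
```

View pics/sh.png

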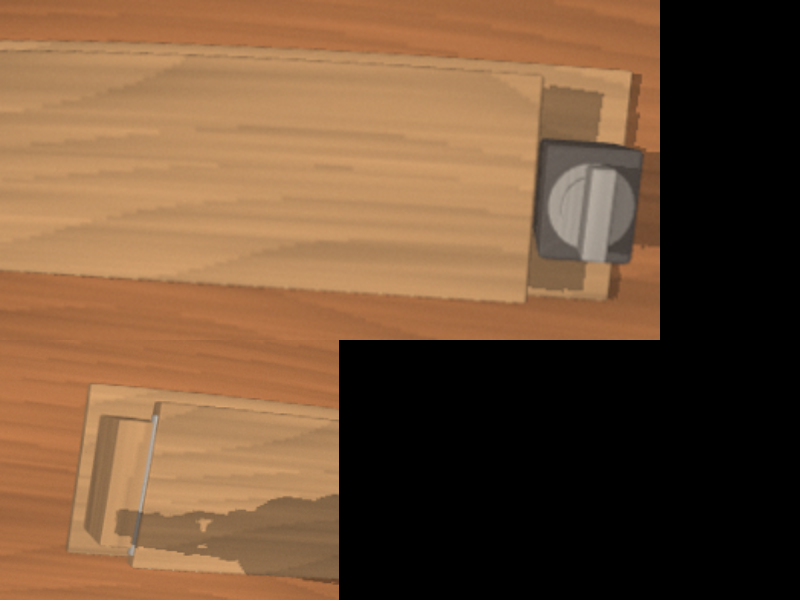

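The crops show the foot-end corners (543,75) and (526,302) in w1, and the hinge-end corners (157,402) and (133,566) in w4.

```bash
cat > sh.py <<'E'
from h import *
c1=load('w1')[0];c4=load('w4')[0]
A=lambda x,y:((x+.5)/2-.5,40+(y+.5)/2-.5)
f=1.527
B=lambda x,y:(290+(x+.5)/f-.5,70+(y-340+.5)/f-.5)
t=cam("top");Z=lambda x,y:(150+(x+.5)/4-.5,165+(y+.5)/4-.5)
for z1,z2 in((.069,.069),(.066,.066),(.072,.066)):
    fu,fl=plane(c1,A(543,75),z1),plane(c1,A(526,302),z1);hu,hl=plane(c4,B(157,402),z2),plane(c4,B(133,566),z2)
    F=(fu+fl)/2;H=(hu+hl)/2;d=H-F
    print("F",F,"H",H,"mid",(F+H)/2,"len",np.linalg.norm(d),"w",np.linalg.norm(fu-fl),np.linalg.norm(hu-hl),"yaw",np.degrees(np.arctan2(-d[0],d[1])))
for n,a,b,p in(("fu",c1,A(543,75),Z(696,66)),("fl",c1,A(526,302),Z(702,212)),("hu",c4,B(157,402),Z(308,70)),("hl",c4,B(133,566),Z(310,222))):
    P=tri([ray(a,b),ray(t,p)]);print(n,P)
K=np.array([.551,-.2383]);F=F[:2];
s=get_state();print(s["eef_pos"],s["tcp_rot"][:,0])
E
python3 sh.py
```

```text
F [ 0.5499 -0.211   0.069 ] H [0.5341 0.1246 0.069 ] mid [ 0.542  -0.0432  0.069 ] len 0.3360527576166944 w 0.12617602856264293 0.12673916238570274 yaw 2.691546681968491
F [ 0.5495 -0.2112  0.066 ] H [0.5336 0.1233 0.066 ] mid [ 0.5416 -0.0439  0.066 ] len 0.33488917130763896 w 0.12724352384312262 0.12781091605222425 yaw 2.726262275436105
F [ 0.5502 -0.2109  0.072 ] H [0.5336 0.1233 0.066 ] mid [ 0.5419 -0.0438  0.069 ] len 0.33467986896117147 w 0.1251085332821632 0.12781091605222425 yaw 2.844754109703189
fu [ 0.6105 -0.2082  0.0757]
fl [ 0.4851 -0.2151  0.0642]
hu [0.5999 0.1233 0.0555]
hl [0.4711 0.1183 0.0671]
[0.5408 0.3509 0.1766] [0.9937 0.1123 0.0027]
```

Shelf middle is (0.542,-0.0435) at 2.8° yaw. I'll carry the level over and turn it by +86.3°.

Call:
apply_moves([
  [[-0.05,0.4,0,0],[-0.09,0.8,0,0],[-0.1,0.9,0,0],[-0.1,0.9,0,0],[-0.1,0.9,0,0],[-0.1,0.9,0,0],[-0.1,0.9,0,0],[-0.1,0.9,0,0]],
])

```text
time: 7.73
eef_pos: [0.539, 0.0827, 0.1728]
tcp_rot: [[0.994, 0.112, -0.002], [0.112, -0.994, -0.0], [-0.002, 0.0, -1.0]]
contact_force: [-0.1, 0.4, -3.3]
width: 0.274
grasp_force: 39.7
```

Call:
apply_moves([
  [[-0.1,0.9,0,0],[-0.1,0.9,0,0],[-0.1,0.8,0,0],[-0.07,0.4,0,0],[-0.07,0.2,0,0],[0,0,0,-3],[0,0,0,-5],[0,0,0,-6]],
])

```text
time: 8.4
eef_pos: [0.5362, -0.0442, 0.173]
tcp_rot: [[0.936, 0.352, -0.002], [0.352, -0.936, 0.0], [-0.001, -0.001, -1.0]]
contact_force: [0.3, 0.7, -1.7]
width: 0.272
grasp_force: 39.8
```

Call:
apply_moves([
  [[0,0,0,-6],[0,0,0,-6],[0,0,0,-6],[0,0,0,-6],[0,0,0,-6],[0,0,0,-6],[0,0,0,-6],[0,0,0,-6]],
])

```text
time: 9.07
eef_pos: [0.5363, -0.0437, 0.173]
tcp_rot: [[0.362, 0.932, -0.002], [0.932, -0.362, 0.0], [-0.0, -0.002, -1.0]]
contact_force: [-0.9, -0.3, -3.5]
width: 0.273
grasp_force: 39.8
```

Call:
apply_moves([
  [[0,0,0,-6],[0,0,0,-6],[0,0,0,-6],[0,0,0,-4.3],[0,0,0,-2],[0,0,0,0],[0,0,0,0],[0,0,0,0]],
])

```text
time: 9.73
eef_pos: [0.5368, -0.044, 0.1734]
tcp_rot: [[-0.047, 0.999, -0.001], [0.999, 0.047, 0.0], [0.0, -0.001, -1.0]]
contact_force: [-0.6, 0.9, -2.0]
width: 0.266
grasp_force: 39.8
```

```bash
cat >> h.py <<'E'
def go(x,y,z,psi=None):
    s=get_state();R=s["tcp_rot"];d=R.T@(np.array([x,y,z])-s["eef_pos"])/.04
    p=np.degrees(np.arctan2(R[1,0],R[0,0]));print("pos",s["eef_pos"],"psi",p,"units",d,"roll",None if psi is None else p-psi,"F",s["contact_force"],"M",s["moment"],"w",s["width"],s["grasp_force"],"t",s["time"])
E
python3 -c "
from h import *
go(.542,-.0435,.09,92.8)"
```

```text
pos [ 0.5368 -0.044   0.1734] psi 92.67400867855909 units [0.0066 0.1331 2.0847] roll -0.12599132144090675 F [-0.574   0.8572 -1.9932] M [-0.0132  0.0184  0.0012] w 0.2662683711824956 39.778157472610474 t 9.7333
```

Call:
apply_moves([
  [[0,0.07,0.2,0],[0,0.06,0.4,0],[0,0,0.45,0],[0,0,0.45,0],[0,0,0.3,0],[0,0,0.15,0],[0,0,0.08,0],[0,0,0,0]],
])

```text
time: 10.4
eef_pos: [0.5422, -0.044, 0.0919]
tcp_rot: [[-0.048, 0.999, -0.001], [0.999, 0.048, 0.0], [0.0, -0.001, -1.0]]
contact_force: [-1.2, -0.2, -2.3]
width: 0.268
grasp_force: 39.8
```

Call:
apply_moves([
  [[0,0,0.04,0],[0,0,0.03,0],[0,0,0.03,0],[0,0,0.03,0],[0,0,0,0],[0,0,0,0],[0,0,0,0],[0,0,0,0]],
])

```text
time: 11.07
eef_pos: [0.5424, -0.0441, 0.0874]
tcp_rot: [[-0.048, 0.999, 0.0], [0.999, 0.048, 0.0], [-0.0, 0.0, -1.0]]
contact_force: [0.1, -0.0, -2.5]
width: 0.272
grasp_force: 39.8
```

```bash
python3 -c "
from h import *
go(.542,-.0435,.083,92.8)"
```

```text
pos [ 0.5424 -0.0441  0.0874] psi 92.74928764267264 units [ 0.0145 -0.0088  0.11  ] roll -0.05071235732735602 F [ 0.081  -0.0241 -2.508 ] M [ 0.0417 -0.0068 -0.0381] w 0.2718753354001563 39.79624807834625 t 11.0667
```

Call:
apply_moves([
  [[0,0,0.025,0],[0,0,0.025,0],[0,0,0,0],[0,0,0,0],[0,0,0,0],[0,0,0,0],[0,0,0,0],[0,0,0,0]],
])

```text
time: 11.73
eef_pos: [0.5423, -0.0441, 0.0853]
tcp_rot: [[-0.048, 0.999, -0.0], [0.999, 0.048, 0.0], [0.0, -0.0, -1.0]]
contact_force: [-1.5, -0.1, -2.9]
width: 0.274
grasp_force: 39.8
```

Call:
apply_moves([
  [[0,0,0.025,0],[0,0,0.025,0],[0,0,0,0],[0,0,0,0],[0,0,0,0],[0,0,0,0],[0,0,0,0],[0,0,0,0]],
])

```text
time: 12.4
eef_pos: [0.5424, -0.0441, 0.0833]
tcp_rot: [[-0.048, 0.999, 0.0], [0.999, 0.048, -0.0], [-0.0, 0.0, -1.0]]
contact_force: [0.3, -0.7, -1.6]
width: 0.274
grasp_force: 39.8
```

Call:
apply_moves([
  [[0,0,0.025,0],[0,0,0.025,0],[0,0,0,0],[0,0,0,0],[0,0,0,0],[0,0,0,0],[0,0,0,0],[0,0,0,0]],
])

```text
time: 13.07
eef_pos: [0.5424, -0.0441, 0.0814]
tcp_rot: [[-0.048, 0.999, 0.0], [0.999, 0.048, -0.0], [-0.0, 0.0, -1.0]]
contact_force: [0.6, -1.2, 1.7]
width: 0.275
grasp_force: 40.3
```

Call:
apply_moves([
  [[0,0,0.025,0],[0,0,0.0,0],[0,0,0,0],[0,0,0,0],[0,0,0,0],[0,0,0,0],[0,0,0,0],[0,0,0,0]],
])

```text
time: 13.73
eef_pos: [0.5425, -0.0442, 0.0804]
tcp_rot: [[-0.048, 0.999, 0.0], [0.999, 0.048, -0.0], [-0.0, 0.0, -1.0]]
contact_force: [1.3, -4.6, 4.5]
width: 0.274
grasp_force: 40.8
```

Call:
apply_moves([
  [[0,0,0,0],[0,0,0,0],[0,0,0,0],[0,0,0,0],[0,0,0,0],[0,0,0,0],[0,0,0,0],[0,0,0,0]],
], fingers=-1)

```text
time: 14.4
eef_pos: [0.5423, -0.044, 0.0803]
tcp_rot: [[-0.048, 0.999, -0.0], [0.999, 0.048, 0.0], [0.0, -0.0, -1.0]]
contact_force: [0.9, -0.6, -0.8]
width: 1.003
grasp_force: 0.0
```

Call:
apply_moves([
  [[0,0,-0.2,0],[0,0,-0.4,0],[0,0,-0.5,0],[0,0,-0.5,0],[-0.2,0,-0.2,0],[-0.4,0,0,0],[-0.4,0,0,0],[-0.25,0,0,0]],
])

```text
time: 15.07
eef_pos: [0.5449, -0.0955, 0.1527]
tcp_rot: [[-0.048, 0.999, 0.001], [0.999, 0.048, -0.0], [-0.0, 0.001, -1.0]]
contact_force: [0.6, -0.1, -0.7]
width: 1.008
grasp_force: 0.0
```

Call:
apply_moves([
  [[0,0,0,0],[0,0,0,0],[0,0,0,0],[0,0,0,0],[0,0,0,0],[0,0,0,0],[0,0,0,0],[0,0,0,0]],
], fingers=1)

```text
time: 15.73
eef_pos: [0.5447, -0.0938, 0.1523]
tcp_rot: [[-0.048, 0.999, -0.0], [0.999, 0.048, 0.0], [0.0, -0.0, -1.0]]
contact_force: [-0.3, -0.4, -0.1]
width: 0.002
grasp_force: 0.0
```

```bash
python3 -c "
from h import *
snap('p1');go(.542,-.0935,.11,92.8)"
```

```text
pos [ 0.5447 -0.0939  0.1523] psi 92.76351036893205 units [ 0.0123 -0.0674  1.0574] roll -0.03648963106795122 F [-0.5008 -0.1792  0.4277] M [-0.0458 -0.0028  0.0265] w 0.00034121930898696175 0.0 t 15.7833
```

View pics/p1.png

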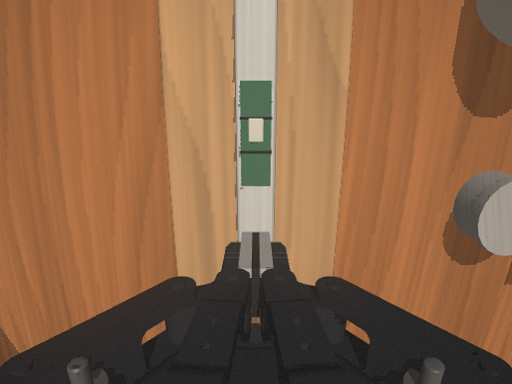

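The view shows the level along the shelf's middle, the vial lines at rows 118 and 152, and the bubble at (256,130) with the shelf unpressed. Now I press with closed fingers, 50 mm to the foot side of the vial.

Call:
apply_moves([
  [[0,-0.07,0.2,0],[0,0,0.3,0],[0,0,0.3,0],[0,0,0.15,0],[0,0,0.05,0],[0,0,0,0],[0,0,0,0],[0,0,0,0]],
])

```text
time: 16.45
eef_pos: [0.5422, -0.0942, 0.1128]
tcp_rot: [[-0.048, 0.999, 0.001], [0.999, 0.048, -0.0], [-0.0, 0.001, -1.0]]
contact_force: [-0.2, 0.6, -0.9]
width: 0.001
grasp_force: 0.0
```

Call:
apply_moves([
  [[0,0,0.05,0],[0,0,0.05,0],[0,0,0.03,0],[0,0,0.02,0],[0,0,0,0],[0,0,0,0],[0,0,0,0],[0,0,0,0]],
])

```text
time: 17.12
eef_pos: [0.542, -0.0941, 0.1064]
tcp_rot: [[-0.048, 0.999, 0.0], [0.999, 0.048, -0.0], [-0.0, 0.0, -1.0]]
contact_force: [0.4, -0.3, 0.6]
width: 0.001
grasp_force: 0.0
```

Call:
apply_moves([
  [[0,0,0.03,0],[0,0,0.03,0],[0,0,0.02,0],[0,0,0,0],[0,0,0,0],[0,0,0,0],[0,0,0,0],[0,0,0,0]],
])

```text
time: 17.78
eef_pos: [0.542, -0.0942, 0.1032]
tcp_rot: [[-0.048, 0.999, 0.0], [0.999, 0.048, -0.0], [-0.0, 0.0, -1.0]]
contact_force: [0.2, -2.3, 1.8]
width: -0.002
grasp_force: 1.3
```

Call:
apply_moves([
  [[0,0,0.02,0],[0,0,0.02,0],[0,0,0.01,0],[0,0,0,0],[0,0,0,0],[0,0,0,0],[0,0,0,0],[0,0,0,0]],
])

```text
time: 18.45
eef_pos: [0.5419, -0.0941, 0.1011]
tcp_rot: [[-0.048, 0.999, 0.0], [0.999, 0.048, 0.0], [0.0, 0.0, -1.0]]
contact_force: [0.2, -2.6, 3.2]
width: 0.001
grasp_force: 1.6
```

Call:
apply_moves([
  [[0,0,0.02,0],[0,0,0.02,0],[0,0,0.01,0],[0,0,0,0],[0,0,0,0],[0,0,0,0],[0,0,0,0],[0,0,0,0]],
])

```text
time: 19.12
eef_pos: [0.5419, -0.0942, 0.0991]
tcp_rot: [[-0.048, 0.999, 0.0], [0.999, 0.048, 0.0], [0.0, 0.0, -1.0]]
contact_force: [0.7, -3.4, 3.7]
width: -0.002
grasp_force: 2.0
```

Call:
apply_moves([
  [[0,0,0.01,0],[0,0,0.01,0],[0,0,0,0],[0,0,0,0],[0,0,0,0],[0,0,0,0],[0,0,0,0],[0,0,0,0]],
])

```text
time: 19.78
eef_pos: [0.5419, -0.0942, 0.0983]
tcp_rot: [[-0.048, 0.999, 0.0], [0.999, 0.048, -0.0], [-0.0, 0.0, -1.0]]
contact_force: [-0.1, -3.5, 4.2]
width: 0.002
grasp_force: 2.2
```

Call:
apply_moves([
  [[0,0,0.02,0],[0,0,0.01,0],[0,0,0,0],[0,0,0,0],[0,0,0,0],[0,0,0,0],[0,0,0,0],[0,0,0,0]],
])

```text
time: 20.45
eef_pos: [0.5422, -0.0942, 0.0973]
tcp_rot: [[-0.048, 0.999, 0.001], [0.999, 0.048, -0.0], [-0.0, 0.001, -1.0]]
contact_force: [-0.5, -3.6, 8.4]
width: -0.002
grasp_force: 4.2
```

Call:
apply_moves([
  [[0,0,0.01,0],[0,0,0.01,0],[0,0,0,0],[0,0,0,0],[0,0,0,0],[0,0,0,0],[0,0,0,0],[0,0,0,0]],
])

```text
time: 21.12
eef_pos: [0.5425, -0.0943, 0.0968]
tcp_rot: [[-0.048, 0.999, 0.001], [0.999, 0.048, -0.0], [-0.0, 0.001, -1.0]]
contact_force: [0.2, -3.9, 13.8]
width: 0.0
grasp_force: 6.7
```

Call:
apply_moves([
  [[0,0,0,0],[0,0,0,0],[0,0,0,0],[0,0,0,0],[0,0,0,0],[0,0,0,0],[0,0,0,0],[0,0,0,0]],
])

```text
time: 21.78
eef_pos: [0.5425, -0.0943, 0.0968]
tcp_rot: [[-0.048, 0.999, 0.001], [0.999, 0.048, -0.0], [-0.0, 0.001, -1.0]]
contact_force: [-0.2, -3.4, 13.4]
width: 0.004
grasp_force: 6.7
```

```bash
cat > bub.py <<'E'
import sys
from h import *
s,I=snap(sys.argv[1]);h=cv2.cvtColor(I,cv2.COLOR_BGR2HSV)
g=cv2.inRange(h,(50,60,30),(95,255,255));k,l,st,_=cv2.connectedComponentsWithStats(cv2.morphologyEx(g,cv2.MORPH_CLOSE,np.ones((15,15))))
i=1+np.argmax(st[1:,4]);x,y,w,hh,_=st[i];print("vial box",x,y,w,hh)
cx=x+w//2;v=h[y:y+hh,x+3:x+w-3]
side=np.r_[x+3:x+6,x+w-6:x+w-3]
d=h[y+2:y+hh-2,side,2].mean(1);print("rows",y+2,"side V",d.astype(int))
b=cv2.inRange(h[y-3:y+hh+3,cx-4:cx+5],(0,0,120),(180,110,255)).mean(1);r=np.where(b>128)[0]+y-3;print("bubble rows",r)
c=cam("wrist",s)
Y=lambda r:plane(c,(cx,r),.107)[1]
print("ends",Y(y-.5),Y(y+hh-.5));print("F",s["contact_force"],s["time"])
if len(r):
    L=[float(a) for a in sys.argv[2:4]]
    print("bubble",Y(r.min()-.5),Y(r.max()+.5))
cv2.imwrite(f"pics/{sys.argv[1]}c.png",cv2.resize(I[:260,180:340],None,fx=3,fy=3,interpolation=cv2.INTER_NEAREST)[:600])
E
python3 bub.py p2
```

```text
vial box 240 77 43 138
rows 79 side V [109 108 109 109 108 107 107 106 107 107 107 107 106 107 106 107 108 108
 108 108 108 108 108 108 108 108 108 107 108 108 109 108 108 108 108 108
 108 108 107 108 108 109 108 107 109 109 101  62  56  55  70 102 109 108
 108 109 108 108 108 108 109 108 108 108 109 108 108 109 108 109 109 107
 109 108 109 107 107 108 109 107 108 107 107 108 108 108 108 108 107 108
 110  91  60  55  53  79 104 109 108 107 109 107 109 108 108 109 109 108
 108 108 106 107 108 108 107 107 108 107 108 107 107 107 109 108 106 108
 107 107 107 108 106 107 108 107]
bubble rows [ 74  75  76 109 110 111 112 113 114 115 116 117 118 119 120 121 122 123
 124 125 126 127 128 129 130 131 132 133 134 135 136 137 138 139 140 141
 215 216 217]
ends -0.014387405521646386 -0.07198296109736707
F [-0.1744 -3.4042 13.4019] 21.7833
bubble -0.013257412472950597 -0.07339475974659664
```

View pics/p2c.png

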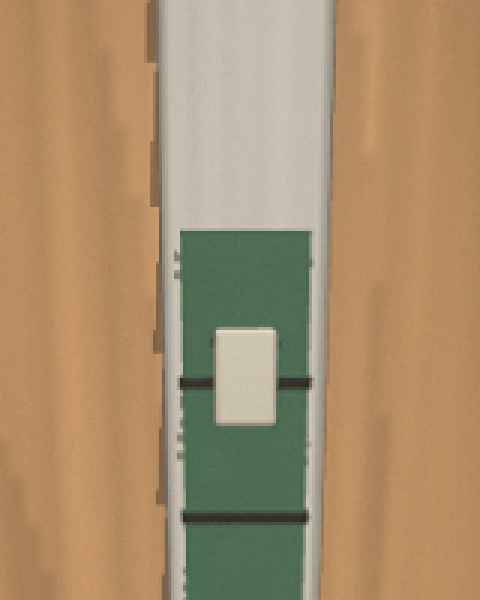

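The crop shows the lines at rows 127.4 and 172 and the bubble at rows 109–141. It sits about 10.7 mm toward the hinge, so the foot needs about 1.56 rad (89°) clockwise. Now to the knob.

Call:
apply_moves([
  [[0,0,-0.15,0],[0,0,-0.5,0],[0,0,-0.7,0],[0,0,-0.7,0],[-0.3,0,-0.45,0],[-0.6,0,0,0],[-0.8,0,0,0],[-0.8,0.04,0,0]],
])

```text
time: 22.5
eef_pos: [0.5479, -0.1942, 0.1967]
tcp_rot: [[-0.049, 0.999, -0.0], [0.999, 0.049, 0.0], [0.0, -0.0, -1.0]]
contact_force: [0.9, 0.1, -0.5]
width: -0.002
grasp_force: 0.0
```

Call:
apply_moves([
  [[-0.7,0,0,0],[-0.4,0,0,0],[0,0,0,-4],[0,0,0,-6],[0,0,0,-6],[0,0,0,-6],[0,0,0,-6],[0,0,0,-6]],
], fingers=-1)

```text
time: 23.17
eef_pos: [0.55, -0.2371, 0.1959]
tcp_rot: [[-0.602, 0.798, -0.001], [0.798, 0.602, 0.001], [0.001, -0.0, -1.0]]
contact_force: [0.1, 0.8, 1.0]
width: 1.001
grasp_force: 0.0
```

Call:
apply_moves([
  [[0,0,0,-7],[0,0,0,-7],[0,0,0,-7],[0,0,0,-7],[0,0,0,-7],[0,0,0,-7],[0,0,0,-7],[0,0,0,-6]],
])

```text
time: 23.83
eef_pos: [0.5501, -0.2371, 0.1959]
tcp_rot: [[-0.999, -0.037, -0.001], [-0.037, 0.999, 0.001], [0.001, 0.001, -1.0]]
contact_force: [0.3, 0.0, -0.5]
width: 1.003
grasp_force: 0.0
```

Call:
apply_moves([
  [[0,0,0,0],[0,0,0,0],[0,0,0,0],[0,0,0,0],[0,0,0,0],[0,0,0,0],[0,0,0,0],[0,0,0,0]],
])

```text
time: 24.5
eef_pos: [0.5504, -0.2379, 0.1963]
tcp_rot: [[-1.0, -0.03, -0.0], [-0.03, 1.0, 0.0], [0.0, 0.0, -1.0]]
contact_force: [-0.3, 0.5, -0.2]
width: 1.0
grasp_force: 0.0
```

```bash
python3 -c "
from h import *
s,I=snap('k1');go(.551,-.238,.107,182.2)
c=cam('wrist',s);print(proj(c,[.551,-.238,.134]),proj(c,[.551+.022,-.238+.001,.134]),proj(c,[.551-.022,-.238-.001,.134]))"
```

```text
pos [ 0.5504 -0.2379  0.1963] psi -178.2738489644619 units [-0.0146 -0.0024  2.2328] roll -360.4738489644619 F [ 0.37   -0.3783  0.2031] M [0.012  0.0108 0.0286] w 0.9953865168031507 0.0 t 24.55
[255.6344 210.1725] [256.1096 239.7026] [255.1295 178.7978]
```

View pics/k1.png

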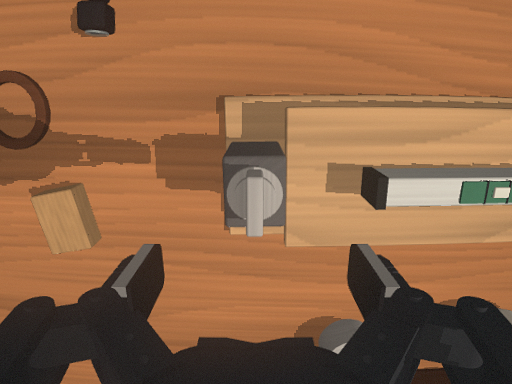

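The wing is centred under the tool: top face from (255,177) to (255,236), aligned with the tool's x. I'll descend and grip.

Call:
apply_moves([
  [[0,0,0.2,0],[0,0,0.4,0],[0,0,0.5,0],[0,0,0.5,0],[0,0,0.35,0],[0,0,0.2,0],[0,0,0.08,0],[0,0,0,0]],
])

```text
time: 25.22
eef_pos: [0.5502, -0.2378, 0.1065]
tcp_rot: [[-1.0, -0.03, -0.001], [-0.03, 1.0, 0.0], [0.001, 0.0, -1.0]]
contact_force: [0.8, 0.6, 1.0]
width: 1.001
grasp_force: 0.0
```

Call:
apply_moves([
  [[0,0,0,0],[0,0,0,0],[0,0,0,0],[0,0,0,0],[0,0,0,0],[0,0,0,0],[0,0,0,0],[0,0,0,0]],
], fingers=1, squeeze=60)

```text
time: 25.88
eef_pos: [0.5521, -0.2387, 0.1093]
tcp_rot: [[-1.0, -0.031, 0.004], [-0.031, 1.0, -0.002], [-0.004, -0.002, -1.0]]
contact_force: [-2.1, 2.0, 25.9]
width: 0.13
grasp_force: 66.5
```

```bash
python3 -c "
from h import *
go(.551,-.238,.107,182.2)"
```

```text
pos [ 0.5521 -0.2387  0.1093] psi -178.2507169905008 units [0.0261 0.0173 0.0572] roll -360.4507169905008 F [-2.0982  2.042  25.8632] M [ 0.2497  0.2078 -0.0318] w 0.1304277157546441 66.48669477144722 t 25.8833
```

Call:
apply_moves([
  [[0,0,-0.04,0],[0,0,-0.03,0],[0,0,0,0],[0,0,0,0],[0,0,0,0],[0,0,0,0],[0,0,0,0],[0,0,0,0]],
])

```text
time: 26.55
eef_pos: [0.5519, -0.2386, 0.1096]
tcp_rot: [[-1.0, -0.03, 0.003], [-0.03, 1.0, -0.001], [-0.003, -0.001, -1.0]]
contact_force: [11.3, -5.9, -18.1]
width: 0.127
grasp_force: 62.0
```

Call:
apply_moves([
  [[-0.02,0,0.025,0],[0,0,0,0],[0,0,0,0],[0,0,0,0],[0,0,0,0],[0,0,0,0],[0,0,0,0],[0,0,0,0]],
])

```text
time: 27.22
eef_pos: [0.552, -0.2386, 0.1095]
tcp_rot: [[-1.0, -0.031, 0.002], [-0.031, 1.0, -0.001], [-0.002, -0.001, -1.0]]
contact_force: [2.2, -5.2, 2.5]
width: 0.129
grasp_force: 66.4
```

Call:
apply_moves([
  [[0,0,0,3],[0,0,0,5],[0,0,0,6],[0,0,0,6],[0,0,0,6],[0,0,0,6],[0,0,0,6],[0,0,0,6]],
])

```text
time: 27.88
eef_pos: [0.5519, -0.2391, 0.1095]
tcp_rot: [[-0.737, 0.676, 0.002], [0.676, 0.737, -0.002], [-0.002, -0.0, -1.0]]
contact_force: [-0.5, -11.0, 2.1]
width: 0.13
grasp_force: 66.4
```

Call:
apply_moves([
  [[0,0,0,6],[0,0,0,6],[0,0,0,6],[0,0,0,6],[0,0,0,6],[0,0,0,6],[0,0,0,5],[0,0,0,4]],
])

```text
time: 28.55
eef_pos: [0.5513, -0.2394, 0.1095]
tcp_rot: [[-0.044, 0.999, 0.001], [0.999, 0.044, -0.002], [-0.002, 0.001, -1.0]]
contact_force: [-4.5, -14.1, 4.9]
width: 0.125
grasp_force: 66.8
```

Call:
apply_moves([
  [[0,0,0,0],[0,0,0,0],[0,0,0,0],[0,0,0,0],[0,0,0,0],[0,0,0,0],[0,0,0,0],[0,0,0,0]],
])

```text
time: 29.22
eef_pos: [0.5513, -0.2394, 0.1095]
tcp_rot: [[-0.048, 0.999, 0.001], [0.999, 0.048, -0.002], [-0.002, 0.001, -1.0]]
contact_force: [-3.7, -15.0, 5.2]
width: 0.123
grasp_force: 66.9
```

```bash
python3 -c "
from h import *
go(.551,-.238,.107,92.8)"
```

```text
pos [ 0.5513 -0.2394  0.1095] psi 92.75995696540302 units [ 0.0357 -0.0051  0.062 ] roll -0.04004303459697667 F [ -3.6823 -14.9793   5.2383] M [-2.3297  0.7276 -0.0809] w 0.12252038789409249 66.8635334609462 t 29.2167
```

Call:
apply_moves([
  [[0,0,0,0],[0,0,0,0],[0,0,0,0],[0,0,0,0],[0,0,0,0],[0,0,0,0],[0,0,0,0],[0,0,0,0]],
], fingers=-1)

```text
time: 29.88
eef_pos: [0.5512, -0.2378, 0.1089]
tcp_rot: [[-0.048, 0.999, -0.0], [0.999, 0.048, 0.0], [0.0, -0.0, -1.0]]
contact_force: [-0.0, 0.1, 0.3]
width: 1.003
grasp_force: 0.0
```

Call:
apply_moves([
  [[0,0,-0.2,0],[0,0,-0.5,0],[0,0,-0.6,0],[0,0,-0.45,0],[0.3,0,0,0],[0.6,0,0,0],[0.8,-0.06,0,0],[0.8,0,0,0]],
])

```text
time: 30.55
eef_pos: [0.5434, -0.1372, 0.1791]
tcp_rot: [[-0.046, 0.999, 0.0], [0.999, 0.046, 0.0], [0.0, 0.0, -1.0]]
contact_force: [0.4, -0.5, 0.0]
width: 0.997
grasp_force: 0.0
```

Call:
apply_moves([
  [[0.7,0,0,0],[0.4,0,0,0],[0,0,0,0],[0,0,0,0],[0,0,0,0],[0,0,0,0],[0,0,0,0],[0,0,0,0]],
], fingers=1)

```text
time: 31.22
eef_pos: [0.5419, -0.0949, 0.1788]
tcp_rot: [[-0.047, 0.999, -0.0], [0.999, 0.047, 0.0], [0.0, -0.0, -1.0]]
contact_force: [-0.2, 0.4, 0.5]
width: -0.002
grasp_force: 0.0
```

```bash
python3 bub.py p3 | grep -v V; python3 -c "
from h import *
go(.542,-.0945,.116,92.8)"
```

```text
vial box 246 77 28 97
 113 112 111 112 111 111 111 111 112 111 111 112 109  57  60  76 114 111
 110 111 111 112 111 111 110 110 112 112 113 112 112 112 110 112 111 111
 112 111 111 110 111 111 111 113  89  58  66  99 113 111 112 112 111 113
 112 111 112 112 112 112 112 112 111 112 112 112 112 112 112 111 111 112
 111 111 112]
bubble rows [ 74  75  76  77 127 128 129 130 131 132 133 134 135 136 137 138 139 140
 141 142 143 144 145 146 147 148 149 174 175 176]
ends -0.009908361831845422 -0.0734995753590493
F [-0.1554  0.4196  0.495 ] 31.2167
bubble -0.008070477016340309 -0.07562345779769084
pos [ 0.5419 -0.0948  0.1788] psi 92.69492141020868 units [0.0063 0.0039 1.5702] roll -0.10507858979131868 F [ 0.7117 -0.2216 -0.9724] M [ 0.0378 -0.0222 -0.042 ] w -0.0014704437029395086 0.0 t 31.2667
```

Unpressed, the bubble is about 7–8 mm to the foot side, as expected for a level setting plus the 0.03 rad float. Pressing now.

Call:
apply_moves([
  [[0,0,0.2,0],[0,0,0.4,0],[0,0,0.4,0],[0,0,0.3,0],[0,0,0.15,0],[0,0,0.08,0],[0,0,0.03,0],[0,0,0,0]],
])

```text
time: 31.93
eef_pos: [0.542, -0.0942, 0.1166]
tcp_rot: [[-0.048, 0.999, 0.0], [0.999, 0.048, -0.0], [-0.0, 0.0, -1.0]]
contact_force: [0.1, -0.7, -0.2]
width: 0.003
grasp_force: 0.0
```

Call:
apply_moves([
  [[0,0,0.03,0],[0,0,0.03,0],[0,0,0.03,0],[0,0,0.02,0],[0,0,0.02,0],[0,0,0,0],[0,0,0,0],[0,0,0,0]],
])

```text
time: 32.6
eef_pos: [0.5421, -0.0942, 0.1114]
tcp_rot: [[-0.048, 0.999, 0.0], [0.999, 0.048, -0.0], [-0.0, 0.0, -1.0]]
contact_force: [0.1, -2.8, 3.6]
width: 0.003
grasp_force: 1.5
```

Call:
apply_moves([
  [[0,0,0.02,0],[0,0,0.02,0],[0,0,0.01,0],[0,0,0,0],[0,0,0,0],[0,0,0,0],[0,0,0,0],[0,0,0,0]],
])

```text
time: 33.27
eef_pos: [0.5419, -0.0942, 0.1093]
tcp_rot: [[-0.048, 0.999, 0.0], [0.999, 0.048, -0.0], [-0.0, 0.0, -1.0]]
contact_force: [0.1, -3.3, 4.2]
width: -0.0
grasp_force: 1.8
```

Call:
apply_moves([
  [[0,0,0.02,0],[0,0,0.01,0],[0,0,0,0],[0,0,0,0],[0,0,0,0],[0,0,0,0],[0,0,0,0],[0,0,0,0]],
])

```text
time: 33.93
eef_pos: [0.5419, -0.0941, 0.1081]
tcp_rot: [[-0.048, 0.999, -0.0], [0.999, 0.048, -0.0], [-0.0, -0.0, -1.0]]
contact_force: [-0.0, -3.6, 4.1]
width: 0.002
grasp_force: 2.0
```

Call:
apply_moves([
  [[0,0,0.01,0],[0,0,0.01,0],[0,0,0,0],[0,0,0,0],[0,0,0,0],[0,0,0,0],[0,0,0,0],[0,0,0,0]],
])

```text
time: 34.6
eef_pos: [0.542, -0.0942, 0.1073]
tcp_rot: [[-0.048, 0.999, 0.0], [0.999, 0.048, -0.0], [-0.0, 0.0, -1.0]]
contact_force: [0.2, -3.6, 4.3]
width: -0.006
grasp_force: 2.5
```

Call:
apply_moves([
  [[0,0,0.01,0],[0,0,0.01,0],[0,0,0,0],[0,0,0,0],[0,0,0,0],[0,0,0,0],[0,0,0,0],[0,0,0,0]],
])

```text
time: 35.27
eef_pos: [0.5423, -0.0943, 0.1069]
tcp_rot: [[-0.048, 0.999, 0.001], [0.999, 0.048, -0.0], [-0.0, 0.001, -1.0]]
contact_force: [-0.1, -3.6, 11.0]
width: -0.001
grasp_force: 5.2
```

On the stop at about 11 N. I'll let it settle and read the bubble.

Call:
apply_moves([
  [[0,0,0,0],[0,0,0,0],[0,0,0,0],[0,0,0,0],[0,0,0,0],[0,0,0,0],[0,0,0,0],[0,0,0,0]],
])

```text
time: 35.93
eef_pos: [0.5424, -0.0943, 0.1069]
tcp_rot: [[-0.048, 0.999, 0.001], [0.999, 0.048, -0.0], [-0.0, 0.001, -1.0]]
contact_force: [0.3, -2.6, 9.8]
width: 0.001
grasp_force: 5.2
```

Call:
apply_moves([
  [[0,0,0,0],[0,0,0,0],[0,0,0,0],[0,0,0,0],[0,0,0,0],[0,0,0,0],[0,0,0,0],[0,0,0,0]],
])

```text
time: 36.6
eef_pos: [0.5423, -0.0943, 0.1069]
tcp_rot: [[-0.048, 0.999, 0.001], [0.999, 0.048, -0.0], [-0.0, 0.001, -1.0]]
contact_force: [0.2, -3.3, 10.9]
width: -0.001
grasp_force: 5.2
```

```bash
python3 bub.py p4; python3 -c "
from h import *
go(.542,-.0945,.107,92.8)"
```

```text
vial box 240 73 42 138
rows 75 side V [109 109 109 109 109 108 108 109 107 109 108 109 108 109 108 109 108 109
 107 108 110 110 109 109 108 108 109 109 108 109 109 110 110 109 110 109
 109 109 108 108 109 107 109 110 111  99  55  55  57  82 113 109 109 110
 108 109 109 109 109 109 109 109 108 109 108 110 109 110 110 110 110 109
 110 110 109 110 110 109 109 110 109 109 109 109 107 109 107 109 109 112
  87  58  56  55  94 113 111 110 111 111 111 111 110 109 109 107 110 109
 107 110 108 108 109 109 108 108 109 109 108 109 110 109 108 109 108 110
 108 109 108 108 109 108 108 107]
bubble rows [ 70  71  72 129 130 131 132 133 134 135 136 137 138 139 140 141 142 143
 144 145 146 147 148 149 150 151 152 153 154 155 156 157 158 159 160 211
 212 213]
ends -0.01211190980291608 -0.07373203610050702
F [ 0.1827 -3.2716 10.9219] 36.6
bubble -0.01090066108305751 -0.0752397605420255
pos [ 0.5424 -0.0943  0.1069] psi 92.74709196262552 units [-0.005  -0.0095 -0.0025] roll -0.05290803737447902 F [ 0.1676 -4.3122  9.8508] M [-0.5779 -0.056  -0.01  ] w 0.0037078286281103526 5.177824512902589 t 36.65
```

View pics/p4.png

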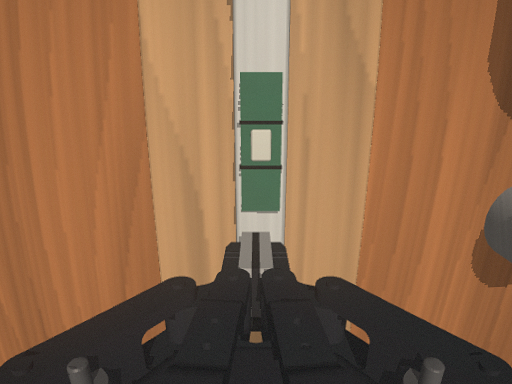

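The bubble (rows 129–160, centre 144.5) sits midway between the lines (122.3 and 166.8), with the push at about 10 N. Handing in.

```bash
python3 -c "
from station import *
print(job_done())"
```

```text
the job is handed in; nothing more can be done
None
```

The level is upright along the middle of the shelf, the wing knob is turned 89° clockwise, and the bubble is centred while the gripper holds about 10 N on the level; I handed the job in at 37 s (no verdict came back).

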